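Re-hook the return spring of a bottle capping press with a spring puller

ROBOT

A 7-joint arm with a two-finger parallel gripper is mounted at the origin on the work surface. World frame = base frame: x ahead of the robot, y to its left, z up, the work surface at z = 0. Lengths are in m, angles in rad, forces in N, time in s.
With the tool pointing down it reaches from about 0.425 to 0.925 m from the base axis. Payload 6.8 kg.
Tool frame: the origin (TCP) lies on the mounting face of the last link; the fingertips stand 173 mm ahead of it and the grasp point (between the pads) lies 155 mm ahead of it; z points along the fingers, y is the line along which they close (so a half turn about z gives the same grasp; the last joint's range is limited). The gripper opens to 85 mm and grips with 20 to 120 N. Pads are 22 mm wide; open, the fingers measure 114 mm over their backs; the gripper's body (76 mm by 85 mm) begins 54 mm behind the grasp point. The pads swing forward as they close: fully open they stand 13 mm farther back than shut.
Start: joints at [-1.274, 0.477, 0.022, 1.555, -0.011, 1.109, -0.083], TCP at [0.266, 0.62, 0.405] pointing down, gripper open.
Joint ranges: [-2.96, 2.96], [-0.34, 2.1], [-1.41, 1.46], [0.24, 2.44], [-1.37, 4.51], [0.17, 1.92], [-2.96, 2.96]. Speed limits (rad/s): [2.39, 2.39, 3.14, 3.14, 3.14, 3.14, 3.14].

INTERFACE

Orientations are given as a unit quaternion [w, x, y, z].
In Python, from station import bot gives the robot as it stands. The module is installed in compiled form; this text tells all that it offers.
- The arm moves only by the shell command python3 -m pendant 'ROWS' [FORCE]. ROWS is JSON, a list of rows, each a list of 5 numbers: the finger opening in m, from 0 to 0.0854, then the shift along the tool's x, y, z in m, then the turn about the tool's z in degrees. In form: [[jaw, x, y, z, yaw], ...]. A call has 1 to 12 rows; each row shifts and turns the commanded pose from where the row before left it, along the tool's axes as they then stand; what a row does not reach is not made up. A row lasts 1/12 s, in which the tool goes at most 41.7 mm and 7.16 degrees, less where a joint would pass 70% of its speed; a pose out of reach is approached as far as the arm can. A call with a gripper value outside its range is refused whole. The fingers move at their own pace and stop on an object; FORCE is the grip in N (left out, the last holds). Time passes only in rows, so rows that do not move let the fingers close. It gives the time, the measured TCP pose, the force, the opening and the grip force at its end, in the units of the state.
- bot.get_obs(): the state, without advancing time (a new reading comes with each control period).
- bot.read_camera(name): name is "scene" or "top"; returns (picture, depth): 420x560x3 uint8, blue, green, red; 420x560 float32, m along the optical axis (not along the pixel's ray), 0 where there is no reading.
- bot.camera_model(name): a dict with "intrinsics" (3x3 intrinsics, pixels), "dist_coeffs" ([k1, k2, p1, p2, k3] as OpenCV has them; the pictures are not rectified), "R" (3x3) and "t" (3): a world point X has camera coordinates R X + t. Camera axes: x right, y down, z forward; pixel columns grow to the right and rows downward; lengths in m; the calibration is good to about 2 mm. A picture is of the moment at which its call begins. camera_model takes no time and is no camera call.
- bot.hand_in(): hands the job in; it is judged then, once.
Trained networks look in the newest picture that a camera, given by its name, has taken for a name from the list of things; names that differ only in an ending like _2 or _b are one class to them, and where a whole thing is asked for, a point or a joint stands for the part that bears it (a point fixed in the world has none). Each returns a list of dicts, best first, with "score" (0 to 1); they miss things now and then, are a little off and sometimes report something else, mostly with a low value. They report only what shows in the picture. A call takes as long as a camera call. They do not tell look-alikes from the thing itself.
- bot.boxes_of(name, camera): "at" ([column, row] in pixels, amid what is visible of it).
- bot.trace(name, camera): "mask" (420x560 bool, what is visible of it) and "at" ([column, row] in pixels, amid what is visible of it).
- bot.pinpoint(name, camera): "at" ([column, row] in pixels: a listed point, or the origin of a listed thing).
The state is a dict: "t": time; "q": joint angles; "joint_vel": joint speeds; "joint_torque": joint torques, N m; "eef_pos": TCP position; "tool_rot": TCP orientation; "contact_force": force on the tool from outside, world axes, zero at the start; "torque": the same for the moment, N m; "gripper_width": opening from 0.0 (shut) to 1.0 (fully open); "grasp_force": force on a finger pad.
Only numpy, scipy, OpenCV 4.12 (cv2) and the standard library are available. Lean on these libraries where they do the work, as an engineer would, in place of code of your own. Each camera call takes 0.05 s, during which the arm holds its last target. There are 200 camera calls.

TASK

The return spring of the bottle capping press has come off. Take the spring puller from its wooden stand, hook it into the ring at the end of the spring, stretch the spring and catch its hook on the anchor post of the press so that it stays there under tension; do not touch the spring with the gripper. Then hang the puller back upright in the slot of its stand, and leave the bottles, the tin and the jar where they are.

Things in the scene. Friction and masses are not known exactly. Their poses are not given: they have to be found in the camera images.
- press: bench capping press, fixed, yaw varies. Origin on the table; z up; -x is the side towards the robot. Base x -130 to 130, y -65 to 125, 15 mm thick. Upright frame plate in the x-z plane, y 10 to 22 mm (x -30 to 110 up to z 150, x -20 to 60 up to z 235 mm). Spring and anchor post on its -y side; bottle, chuck and a hand lever (y 80, to x 145, z 280 mm) on its +y side
- head_bar (a point): centre of the press's dark steel head bar, at (-7, 30, 220) mm in the press frame: x -27 to 13, y -60 to 120, z 205 to 235 mm; on it a white gear housing, x -27 to 13, y -66 to 22, up to z 300 mm. They stand right over the anchor post, so an upright puller cannot work there: lean its top towards the press's -x, about 36 degrees from vertical (30 to 45 works)
- spring_foot (a point): pivot of the spring's lower end, at (70, -20, 30) mm in the press frame; axes as the press. The spring swings about it in the vertical plane y = -20 mm of the press frame, 18 to 61 degrees from vertical towards the press's -x; light friction (0.06 N m) keeps it at the angle at which it is left
- spring: the coil spring, 22 mm in diameter. Origin at its foot (= spring_foot); z runs along the spring towards the hook, y is the press's y, x its upper side. At the start it has sagged to 43 to 54 degrees from vertical, below the post; hooked on, it lies at 32 degrees. This frame swings with the spring but does not move as it stretches
- spring_hook: the spring's hooked end, 5 mm wire; origin at hook_seat, axes as the spring; moves only along the spring's z. A J in the swing plane: shank 10 mm to the lower side of the seat, bow 5 mm beyond the seat, lip on the upper side running back to 13 mm before the seat. Its mouth, on the upper side, reaches from 13 to 42 mm before the seat
- hook_seat (a point): point in the hook's bow where the post's axis lies once hooked. From the foot it is 108 mm relaxed (pull 1.6 N), 130 mm hooked (4.4 N), 168 mm at most. To hook it: pull it out to about 25 mm farther from the foot than the post (155 mm, 8 N), swing the spring up onto the line from foot to post, then let it back so that the bow catches the post
- ring_eye (a point): centre of the pull ring at the spring's end, 19.5 mm beyond hook_seat along the spring's z. The ring lies in the swing plane, its hole facing along the press's y: 18 mm clear hole, 5 mm wire. The frame plate is 30 mm beyond it (+y); the -y side is open. A pulled prong rests about 6 mm beyond the ring's centre
- post_mid (a point): middle of the anchor post, in the swing plane, 130 mm from spring_foot at 32 degrees from vertical towards the press's -x: (1, -20, 140) mm in the press frame. Axes as the press
- post: the anchor post: a steel stud 10 mm in diameter that sticks out of the frame plate along the press's -y, with a flat head of 17 mm diameter 10 to 14 mm in front of the swing plane; origin as post_mid
- stand: wooden stand of the puller, fixed, yaw varies. Origin on the table below slot_mid; z up. Board x -50 to 100, y -60 to 60, 12 mm thick. Ledge 50 mm wide (x), top 95 mm up; its slot is 18 mm wide (x) and runs along y from -30 mm to its open end at +31 mm. A post carries the -y end, 90 mm high
- slot_mid (a point): point in the slot at the ledge's top, 95 mm above the table, where the puller's origin is when it hangs in the stand. Axes as the stand
- puller: spring puller, loose, 72 to 168 g: wooden handle, square steel flange (36 x 36 x 4 mm), steel shank 8 mm thick with a bent prong at its lower end. Origin on the shank's axis at the flange's underside, z up the handle, y the prong's direction. It hangs in the slot by its flange, upright, prong along the stand's +y: it lifts straight up and out, and goes back the same way
- puller_grip (a point): centre of the puller's handle, 37 mm above the flange's underside. The handle is 66 mm tall (4 to 70 mm above the flange's underside), 18 mm wide along y, 24 mm along x: grip it with the fingers closing along y, pointing down the handle
- puller_prong (a point): working point of the prong, 107 mm below puller_grip along the shank (70 below the flange's underside) and 15 mm from the shank's axis along the puller's +y. The prong is 6 mm thick and ends 31 mm from the shank's axis; it goes through the spring's ring sideways, along the press's +y
- bottle_press: small amber dropper bottle, 34 mm in diameter, 113 mm tall, standing on the capping press's seat under the chuck; origin: centre of its underside. Leave it alone
- bottle_stand: small amber dropper bottle, 32 mm in diameter, 98 mm tall, standing on the board of the puller stand; origin: centre of its underside. Leave it alone
- bottle_a: amber dropper bottle, 38 mm in diameter, 123 mm tall, on the counter beside the puller stand (its +y side); origin: centre of its underside. Leave it alone
- bottle_b: amber dropper bottle, 38 mm in diameter, 123 mm tall, on the right of the counter; origin: centre of its underside. Leave it alone
- tin: round aluminium tin, 66 mm in diameter, 40 mm tall, between the robot and the press; origin: centre of its underside. Leave it alone
- jar: glass jar with a wooden lid, 62 mm in diameter, 92 mm tall, on the left of the counter; origin: centre of its underside. Leave it alone
Not all that is in view belongs to the job. What is shaped like the puller but pink or purple is not meant.

How it is judged:
By the outcome, as a careful person would: the job done as asked, in the order asked, and still so for the second after the job is handed in, with the robot touching nothing.
It also fails if it takes over 64 s, if anything falls off the work surface, if the arm or the gripper's body presses on something with over 40 N, if the wrist force passes 120 N, or if a joint passes its speed limit or range.

## Working session

There is one attempt and no reset: what is moved stays moved. The work goes in short steps, Python scripts to look and compute and a shell command to move; the robot and the scene stay as the last step left them, time stands still between calls to the robot, and variables do not carry over. Pictures are saved under pics/ and viewed, at most 10 in all, crops included, and the job is handed in when it is done.

```bash
mkdir -p pics; cat > h.py <<'E'
import numpy as np, cv2, json
from station import bot
from scipy.spatial.transform import Rotation as Rn
def cam(n):
    m=bot.camera_model(n); return [np.array(m[k],float) for k in("intrinsics","dist_coeffs","R","t")]
def ray(n,uv):
    K,D,R,t=cam(n); p=cv2.undistortPoints(np.array([[uv]],float),K,D)[0,0]
    d=R.T@np.array([p[0],p[1],1]); return -R.T@t,d
def onplane(n,uv,z):
    o,d=ray(n,uv); return o+d*(z-o[2])/d[2]
def bydepth(n,uv,dep):
    u,v=np.round(uv).astype(int); w=dep[v-1:v+2,u-1:u+2]; w=w[w>0]
    if len(w)==0: return None
    o,d=ray(n,uv); return o+d*np.median(w)
def tri(a,ua,b,ub):
    o1,d1=ray(a,ua);o2,d2=ray(b,ub)
    s=np.linalg.lstsq(np.c_[d1,-d2],o2-o1,rcond=None)[0]
    p,q=o1+s[0]*d1,o2+s[1]*d2; return (p+q)/2,np.linalg.norm(p-q)
def proj(n,X):
    K,D,R,t=cam(n); return cv2.projectPoints(np.array(X,float).reshape(-1,1,3),cv2.Rodrigues(R)[0],t,K,D)[0][:,0]
def state():
    s=bot.get_obs(); return np.array(s["eef_pos"]),Rn.from_quat(np.array(s["tool_rot"])[[1,2,3,0]]).as_matrix(),s
E
python3 - <<'E'
from h import *
np.set_printoptions(precision=4,suppress=True)
P,R,s=state(); print(P,R,s["t"],s["contact_force"])
for n in("scene","top"):
    im,d=bot.read_camera(n); cv2.imwrite(f"pics/{n}0.png",im); np.save(f"d_{n}.npy",d)
    K,D,Rc,t=cam(n); print(n,-Rc.T@t,K[0,0])
res={}
for nm in["head_bar","spring_foot","hook_seat","ring_eye","post_mid","slot_mid","puller_grip","puller_prong","press","stand","puller","bottle_stand","tin","bottle_press","bottle","jar"]:
    for n in("scene","top"):
        try: r=bot.pinpoint(nm,n)
        except Exception as e: print(nm,e); continue
        res[nm,n]=r
        print(nm,n,[(np.round(x["at"],1).tolist(),round(x["score"],2)) for x in r[:4]])
    if res.get((nm,"scene")) and res.get((nm,"top")): print("   tri",*tri("scene",res[nm,"scene"][0]["at"],"top",res[nm,"top"][0]["at"]))
E
```

```text
[0.2657 0.6202 0.4037] [[-0.9192  0.3938 -0.0006]
 [ 0.3938  0.9192 -0.0018]
 [-0.0001 -0.0019 -1.    ]] 0.0 [ 0.1855 -0.6135 -0.0915]
scene [ 1.1305 -0.6292  0.7938] 385.8550540076951
top [0.3761 0.0041 1.3627] 412.6010237722044
head_bar scene [([333.0, 158.2], 0.97), ([245.2, 255.0], 0.26)]
head_bar top []
spring_foot scene [([331.9, 226.3], 0.67)]
spring_foot top [([232.5, 189.2], 0.67), ([231.8, 211.7], 0.31)]
   tri [0.6817 0.1229 0.0395] 0.011282272616392884
hook_seat scene [([313.7, 195.1], 0.68)]
hook_seat top [([318.6, 211.5], 0.58), ([232.4, 211.1], 0.4)]
   tri [ 0.6389 -0.0788  0.2416] 0.167577612065529
ring_eye scene [([311.0, 195.1], 0.6), ([245.7, 254.7], 0.54)]
ring_eye top [([233.2, 213.8], 0.41)]
   tri [0.5921 0.1181 0.1097] 0.0003147838792025837
post_mid scene [([320.0, 189.9], 0.78), ([354.5, 169.4], 0.57)]
post_mid top [([230.8, 200.0], 0.59), ([318.6, 192.5], 0.27)]
   tri [0.6253 0.1195 0.1456] 0.00699438373014107
slot_mid scene [([247.4, 256.7], 0.95)]
slot_mid top [([328.5, 204.7], 0.92), ([423.9, 215.5], 0.67), ([231.0, 213.9], 0.26), ([318.5, 189.7], 0.26)
[... 1058 characters left out ...]
71), ([374.0, 212.2], 0.69), ([326.9, 201.1], 0.65), ([329.3, 259.5], 0.58)]
   tri [ 0.3703 -0.3551  0.0373] 0.009087598067683882
bottle_stand scene [([268.2, 285.4], 0.56), ([247.9, 275.8], 0.4)]
bottle_stand top [([319.3, 190.7], 0.6)]
   tri [ 0.6827 -0.1605  0.0169] 0.0019598104730374627
tin scene [([233.6, 218.5], 0.69)]
tin top [([280.6, 274.3], 0.6)]
   tri [ 0.407  -0.0279 -0.0007] 0.002707079180297728
bottle_press scene []
bottle_press top [([206.8, 215.2], 0.56)]
bottle scene [([134.1, 357.4], 0.66), ([286.2, 263.8], 0.57)]
bottle top [([423.4, 214.1], 0.73), ([294.7, 198.3], 0.54)]
   tri [ 0.6012 -0.5059  0.006 ] 0.008612836154030705
jar scene []
jar top [([128.1, 241.5], 0.87)]
```

View pics/scene0.png

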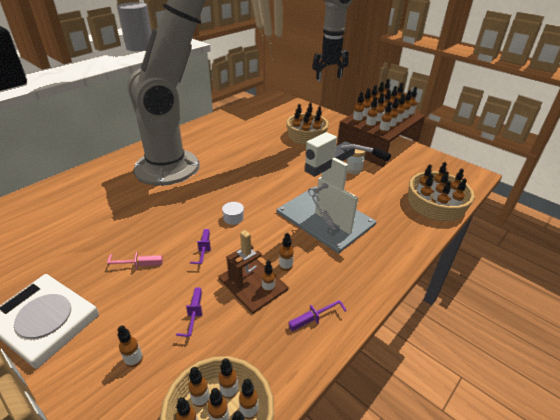

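View pics/top0.png

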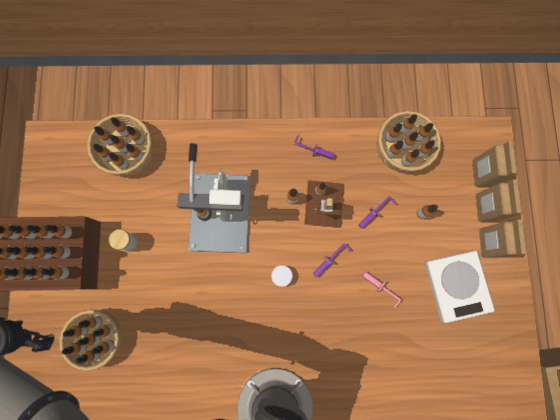

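```bash
python3 - <<'E'
import cv2,numpy as np
s=cv2.imread("pics/scene0.png");t=cv2.imread("pics/top0.png")
f=lambda im,x,y,w,h,k:cv2.resize(im[y:y+h,x:x+w],None,fx=k,fy=k,interpolation=cv2.INTER_CUBIC)
a=np.hstack([f(s,270,125,115,125,3.2)[:300,:400] if 0 else cv2.resize(s[130:250,270:400],(400,369)),cv2.resize(s[225:310,215:307],(400,369))])
b=np.hstack([cv2.resize(t[165:260,180:255],(182,230)),np.zeros((230,218,3),np.uint8),cv2.resize(t[175:235,285:365],(307,230)),np.zeros((230,93,3),np.uint8)])
cv2.imwrite("pics/crop0.png",np.vstack([a,b]))
E
```

```text
(no output)
```

View pics/crop0.png

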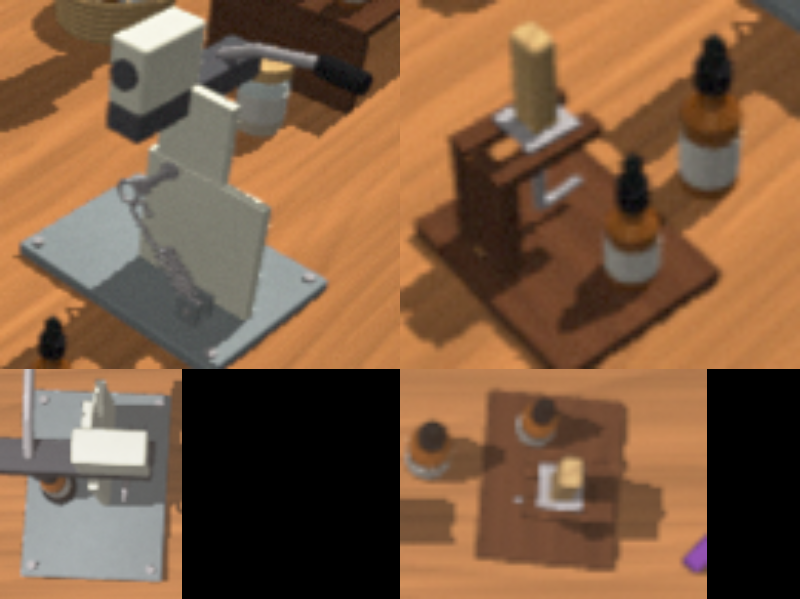

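```bash
cat > fit.py <<'E'
from h import *
np.set_printoptions(precision=4,suppress=True)
def cloud(n,dep):
    K,D,R,t=cam(n); v,u=np.nonzero(dep>0)
    p=cv2.undistortPoints(np.c_[u,v].astype(float)[:,None],K,D)[:,0]
    z=dep[v,u]; X=(np.c_[p,np.ones(len(p))]*z[:,None]-t)@R
    return u,v,X
def rect(n,c,r,zlo,zhi,dep,im):
    u,v,X=cloud(n,dep)
    m=(np.hypot(*(X[:,:2]-c).T)<r)&(X[:,2]>zlo)&(X[:,2]<zhi)
    mk=np.zeros((420,560),np.uint8); mk[v[m],u[m]]=255
    mk=cv2.morphologyEx(mk,cv2.MORPH_OPEN,np.ones((3,3)))
    sel=mk[v,u]>0; Y=X[sel]
    (cx,cy),(w,h),a=cv2.minAreaRect((Y[:,:2]*1000).astype(np.float32))
    print(n,"c",cx,cy,"wh",w,h,"ang",a,"z",np.median(Y[:,2]),len(Y))
if __name__=="__main__":
  for n in("top","scene"):
    im=cv2.imread(f"pics/{n}0.png");d=np.load(f"d_{n}.npy")
    u,v,X=cloud(n,d); m=(np.hypot(*(X[:,:2]-[.5,-.05]).T)<.04); print("table z",np.percentile(X[m,2],[5,50,95]))
    rect(n,[.60,.15],.19,.008,.021,d,im); rect(n,[.64,-.17],.12,.007,.018,d,im)
    # flange / handle top cluster
    m=(np.hypot(*(X[:,:2]-[.622,-.177]).T)<.05)&(X[:,2]>.092); Y=X[m]
    for lo,hi in((.088,.105),(.105,.155),(.155,.18)):
        q=(np.hypot(*(X[:,:2]-[.622,-.177]).T)<.05)&(X[:,2]>lo)&(X[:,2]<hi); 
        if q.sum()>3: print(n,lo,q.sum(),X[q].mean(0),X[q].min(0),X[q].max(0))
    q=(np.hypot(*(X[:,:2]-[.60,.12]).T)<.15)&(X[:,2]>.28)&(X[:,2]<.31); Y=X[q]
    print("housing",q.sum(),cv2.minAreaRect((Y[:,:2]*1000).astype(np.float32)) if q.sum()>5 else"")
E
python3 fit.py
```

```text
table z [-0.0057 -0.0008  0.0035]
top c 614.7294921875 173.96124267578125 wh 189.9415740966797 259.9644470214844 ang 86.80561828613281 z 0.013768031622392318 2822
top c 639.0196533203125 -174.1727752685547 wh 120.40154266357422 149.84178161621094 ang 83.53765869140625 z 0.01112955040394304 799
top 0.088 255 [ 0.611 -0.178  0.095] [ 0.5857 -0.2165  0.0881] [ 0.6416 -0.1387  0.1048]
top 0.105 28 [ 0.6082 -0.1656  0.129 ] [ 0.6027 -0.1758  0.106 ] [ 0.6237 -0.1607  0.1549]
top 0.155 49 [ 0.6143 -0.1695  0.163 ] [ 0.6023 -0.1771  0.1562] [ 0.6268 -0.1618  0.1698]
housing 508 ((604.1475830078125, 122.09146881103516), (86.8434829711914, 40.64020919799805), 88.35204315185547)
table z [-0.0027  0.0001  0.0025]
scene c 614.7368774414062 172.12220764160156 wh 191.85577392578125 262.39923095703125 ang 86.93756103515625 z 0.01478468107345098 1995
scene c 641.695068359375 -175.81797790527344 wh 121.84516906738281 149.72744750976562 ang 83.10252380371094 z 0.01159171196867851 1442
scene 0.088 367 [ 0.6201 -0.1862  0.0949] [ 0.5858 -0.2186  0.088 ] [ 0.6439 -0.1416  0.1045]
scene 0.105 153 [ 0.6212 -0.1761  0.1311] [ 0.604  -0.1821  0.1056] [ 0.6286 -0.1637  0.1548]
scene 0.155 69 [ 0.618  -0.174   0.1626] [ 0.605  -0.1819  0.1552] [ 0.6274 -0.1634  0.1667]
housing 413 ((605.3472900390625, 121.05369567871094), (89.66637420654297, 41.623512268066406), 86.99219512939453)
```

Look-alikes: purple pullers at scene (205,245), (194,310), (318,316) and a pink one at (135,262). The real one has a wooden handle, is in the stand at scene (245,243) / top (327,205), and the crop confirms it. The spring sags right below the post at scene (311,195). The press origin is (0.613, 0.143) with yaw -3.2°, and the stand origin is (0.6155, -0.172) with yaw -6.7°. I'm starting the move now.

```bash
python3 -m pendant '[[0.05,0,0,0,-6],[0.05,0,0,0,-6],[0.05,0,0,0,-4.5],[0.05,-0.02,-0.034,0,0],[0.05,-0.02,-0.034,0,0],[0.05,-0.02,-0.034,0,0],[0.05,-0.02,-0.034,0,0],[0.05,-0.02,-0.034,0,0],[0.05,-0.02,-0.034,0,0],[0.05,-0.02,-0.034,0,0],[0.05,-0.02,-0.034,0,0],[0.05,-0.02,-0.034,0,0]]' 20 && python3 -m pendant '[[0.05,-0.02,-0.034,0,0],[0.05,-0.02,-0.034,0,0],[0.05,-0.02,-0.034,0,0],[0.05,-0.02,-0.034,0,0],[0.05,-0.02,-0.034,0,0],[0.05,-0.02,-0.034,0,0],[0.05,-0.02,-0.034,0,0],[0.05,-0.02,-0.034,0,0],[0.05,-0.02,-0.034,0,0],[0.05,-0.02,-0.034,0,0],[0.05,0,0,0,0],[0.05,0,0,0,0]]'
cat >> h.py <<'E'
def fr(o,yaw):
    y=np.radians(yaw); M=np.eye(4); M[:2,:2]=[[np.cos(y),-np.sin(y)],[np.sin(y),np.cos(y)]]; M[:3,3]=o; return M
PRESS=fr([.613,.143,0],-3.2); STAND=fr([.6155,-.1721,0],-6.7)
def inv(F,p): return F[:3,:3].T@(np.array(p)-F[:3,3])
def to(F,p): return F[:3,:3]@np.array(p)+F[:3,3]
def goal(g,yaw):
    "delta in tool axes AFTER turning, to bring grasp point to world g with tool y at yaw+90"
    P,R,s=state(); now=np.degrees(np.arctan2(R[1,1],R[0,1]))-90
    G=P+R[:,2]*.155; y=np.radians(yaw)
    tx=np.array([-np.cos(y),-np.sin(y),0]);ty=np.array([-np.sin(y),np.cos(y),0]); e=np.array(g)-G
    print("t %.2f"%s["t"],"grasp",np.round(G,4),"yaw %.2f turn %.2f"%(now,-(yaw-now)),"tool delta mm",np.round(1000*np.array([e@tx,e@ty,-e[2]]),1),"F",np.round(s["contact_force"],1),"w",round(s["gripper_width"],3),"gf",round(s["grasp_force"],1))
E
python3 -c "
from h import *
goal(to(STAND,[0,0,.132]),-6.7)"
```

```text
t: 2.7
eef_pos: [0.4093, 0.2937, 0.405]
tool_rot: [0.0, 0.058, 0.998, 0.0]
contact_force: [1.8, 0.4, 0.1]
gripper_width: 0.585
grasp_force: 0.0
t: 3.7
eef_pos: [0.5682, -0.0682, 0.4047]
tool_rot: [0.0, 0.061, 0.998, -0.001]
contact_force: [-0.0, 0.6, -0.4]
gripper_width: 0.582
grasp_force: 0.0
t 3.70 grasp [ 0.5683 -0.0684  0.2497] yaw -6.99 turn -0.29 tool delta mm [-59.  -97.5 117.7] F [-0.   0.6 -0.4] w 0.582 gf 0.0
```

```bash
python3 -m pendant '[[0.05,-0.02,-0.0325,0,-0.3],[0.05,-0.02,-0.0325,0,0],[0.05,-0.019,-0.0325,0,0],[0.05,0,0,0.03,0],[0.05,0,0,0.03,0],[0.05,0,0,0.03,0],[0.05,0,0,0,0]]' 
python3 - <<'E'
from h import *
goal(to(STAND,[0,0,.132]),-6.7)
s,_=bot.read_camera("scene");t,_=bot.read_camera("top")
cv2.imwrite("pics/grasp.png",np.hstack([cv2.resize(s[190:310,195:315],(400,400)),cv2.resize(t[155:235,280:360],(400,400))]))
E
```

```text
t: 4.28
eef_pos: [0.6135, -0.1662, 0.3087]
tool_rot: [-0.005, 0.055, 0.998, 0.001]
contact_force: [-1.1, 1.5, -0.8]
gripper_width: 0.587
grasp_force: 0.0
t 4.28 grasp [ 0.6119 -0.1657  0.1537] yaw -6.26 turn 0.44 tool delta mm [-4.3 -5.9 21.7] F [-1.1  1.5 -0.8] w 0.587 gf 0.0
```

View pics/grasp.png

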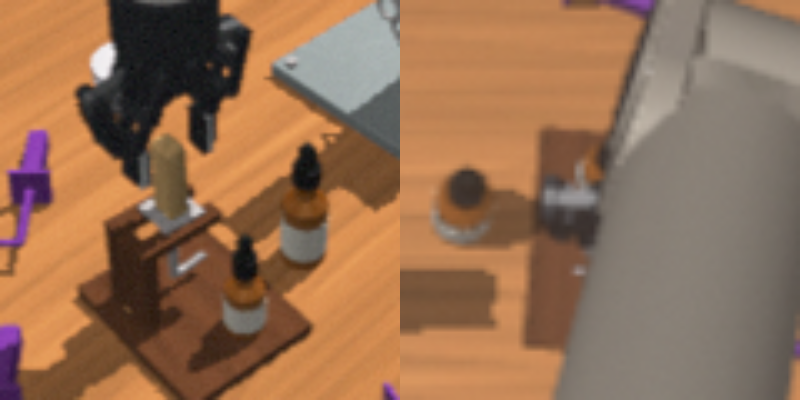

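The open fingers straddle the wooden handle (left crop, about (165,170)), shifted a few mm towards +y.

```bash
python3 -m pendant '[[0.05,0,0,0,0],[0.05,0,0,0,0],[0.05,0,0,0,0]]' >/dev/null
python3 -c "
from h import *
goal(to(STAND,[0,0,.132]),-6.7)"
```

```text
t 4.63 grasp [ 0.6167 -0.1689  0.1618] yaw -6.37 turn 0.33 tool delta mm [ 0.9 -3.3 29.8] F [-0.5  0.  -0. ] w 0.587 gf 0.0
```

```bash
python3 -m pendant '[[0.05,0.001,-0.0035,0.01,0.3],[0.05,0,0,0.01,0],[0.05,0,0,0.01,0],[0.05,0,0,0,0],[0.05,0,0,0,0],[0.0,0,0,0,0],[0,0,0,0,0],[0,0,0,0,0],[0,0,0,0,0],[0,0,0,0,0]]' 60
python3 -c "
from h import *
goal(to(STAND,[0,0,.132]),-6.7)"
```

```text
t: 5.47
eef_pos: [0.6144, -0.1723, 0.2852]
tool_rot: [0.0, 0.058, 0.998, -0.0]
contact_force: [0.2, -0.1, 2.3]
gripper_width: 0.203
grasp_force: 58.6
t 5.47 grasp [ 0.6145 -0.1724  0.1302] yaw -6.69 turn 0.01 tool delta mm [-0.9  0.4 -1.8] F [ 0.2 -0.1  2.3] w 0.203 gf 58.6
```

```bash
python3 -m pendant '[[0,0,0,-0.019,0],[0,0,0,-0.019,0],[0,0,0,-0.019,0],[0,0,0,0,0],[0,0,0,0,0]]' 60; python3 -m pendant '[[0,0.005,0,0,0],[0,0.005,0,0,0],[0,0.005,0,0,0],[0,0.005,0,0.0005,0],[0,0.005,0,0.0005,0],[0,0.005,0,0.001,0],[0,0,0,0,0]]' 20
python3 - <<'E'
from h import *
goal(to(STAND,[-.062,0,.174]),-6.7); print(np.round(state()[2]["torque"],2))
s,_=bot.read_camera("scene")
cv2.imwrite("pics/piv.png",cv2.resize(s[170:300,185:315],(520,520)))
E
```

```text
t: 5.88
eef_pos: [0.6143, -0.1725, 0.3425]
tool_rot: [0.001, 0.058, 0.998, -0.0]
contact_force: [-0.3, -0.3, -1.9]
gripper_width: 0.204
grasp_force: 58.5
t: 6.47
eef_pos: [0.5846, -0.1686, 0.3395]
tool_rot: [0.002, 0.058, 0.998, -0.0]
contact_force: [5.8, -0.4, -0.3]
gripper_width: 0.202
grasp_force: 58.2
t 6.47 grasp [ 0.5851 -0.1686  0.1845] yaw -6.68 turn 0.02 tool delta mm [31.4  0.1 10.5] F [ 5.8 -0.4 -0.3] w 0.202 gf 58.2
[-0.1  -1.49  0.02]
```

View pics/piv.png

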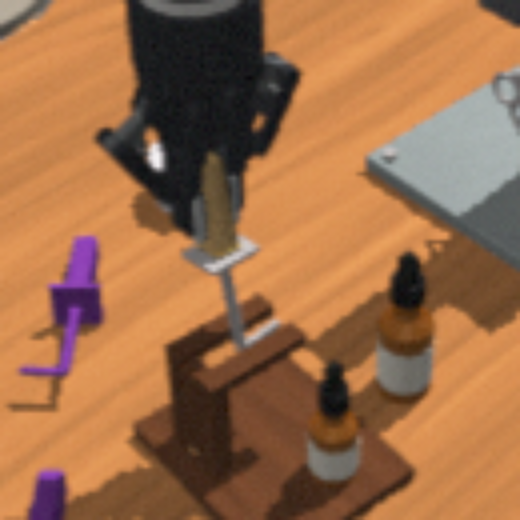

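The puller is leaning in the grip: its flange is at (220,255) and the shank bears on the slot wall at (240,340). I'll go on to about 36°.

```bash
python3 -m pendant '[[0,0.005,0,0.001,0],[0,0.005,0,0.0015,0],[0,0.005,0,0.0015,0],[0,0.005,0,0.002,0],[0,0.005,0,0.002,0],[0,0.005,0,0.002,0],[0,0.003,0,0.0005,0],[0,0,0,0,0],[0,0,0,0,0]]'
python3 - <<'E'
from h import *
goal(to(STAND,[-.062,0,.174]),-6.7)
E
python3 -m pendant '[[0,0.006,0,-0.03,0],[0,0,0,-0.04,0],[0,0,0,-0.04,0],[0,0,0,-0.04,0],[0,0,0,0,0],[0,0,0,0,0]]' 90
python3 - <<'E'
from h import *
goal(to(STAND,[-.062,0,.174]),-6.7)
P,R,s=state(); G=P+R[:,2]*.155
def pts(lean):
    l=np.radians(lean); z=-R[:,2]*np.cos(l)+R[:,0]*np.sin(l); y=R[:,1]*np.sign(R[1,1])
    return {"flange":G-.035*z,"tip":G-.105*z,"prong":G-.105*z+.015*y,"prongend":G-.105*z+.031*y,"top":G+.035*z}
for n in("scene","top"):
    im,d=bot.read_camera(n)
    for l in(25,30,36,42):
        p=proj(n,[pts(l)[k] for k in("flange","tip","prongend")]); print(n,l,p.round(1).tolist())
    if n=="scene": S=im.copy(); c=proj(n,[G])[0].astype(int)
for l,col in((30,(0,0,255)),(36,(0,255,0)),(42,(255,0,0))):
    for q in proj("scene",list(pts(l).values())).round().astype(int): S[q[1],q[0]]=col
x,y=c; cv2.imwrite("pics/lean.png",cv2.resize(S[y-50:y+70,x-60:x+60],(600,600),interpolation=cv2.INTER_NEAREST)); print("crop",x-60,y-50)
for nm in("puller_prong","puller_grip"): print(nm,[(np.round(r["at"],1).tolist(),round(r["score"],2)) for r in bot.pinpoint(nm,"scene")[:5]])
E
```

```text
t: 7.27
eef_pos: [0.5522, -0.165, 0.3297]
tool_rot: [0.001, 0.058, 0.998, -0.0]
contact_force: [4.4, 0.2, 3.9]
gripper_width: 0.201
grasp_force: 58.5
t 7.27 grasp [ 0.5525 -0.165   0.1747] yaw -6.68 turn 0.02 tool delta mm [-1.3  0.3  0.7] F [4.4 0.2 3.9] w 0.201 gf 58.5
t: 7.77
eef_pos: [0.5451, -0.1647, 0.4805]
tool_rot: [0.001, 0.059, 0.998, 0.0]
contact_force: [-0.4, -0.3, -2.5]
gripper_width: 0.201
grasp_force: 89.1
t 7.77 grasp [ 0.5453 -0.1647  0.3255] yaw -6.71 turn -0.01 tool delta mm [ -8.6   0.8 151.5] F [-0.4 -0.3 -2.5] w 0.201 gf 89.1
scene 25 [[227.4, 178.5], [236.4, 206.5], [247.0, 201.4]]
scene 30 [[228.0, 178.5], [238.4, 206.8], [249.1, 201.6]]
scene 36 [[228.8, 178.3], [240.6, 206.7], [251.4, 201.4]]
scene 42 [[229.4, 178.1], [242.7, 206.1], [253.6, 200.8]]
top 25 [[334.9, 212.4], [332.3, 205.9], [321.2, 204.8]]
top 30 [[335.1, 211.3], [332.7, 202.7], [321.7, 201.6]]
top 36 [[335.3, 210.0], [333.3, 199.1], [322.2, 198.0]]
top 42 [[335.5, 208.8], [333.9, 195.6], [322.7, 194.5]]
crop 162 113
puller_prong [([108.3, 256.5], 0.92), ([247.4, 203.2], 0.91), ([183.0, 334.5], 0.7), ([341.7, 304.3], 0.69), ([197.1, 262.8], 0.53)]
puller_grip [([192.3, 300.5], 0.77), ([305.2, 319.6], 0.77), ([205.6, 235.4], 0.66), ([222.2, 162.4], 0.65), ([148.0, 259.8], 0.6)]
```

View pics/lean.png

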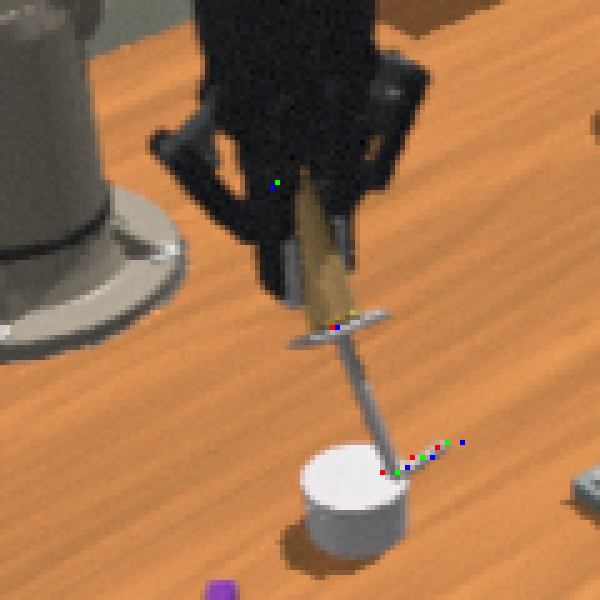

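The lean is right: shank tip at crop (392,470) and prong end at (447,440) match the 36° overlay. Next is the ring's angle.

```bash
cat >> h.py <<'E'
def sp(r,a,y=-.020):
    a=np.radians(a); return to(PRESS,[.070-r*np.sin(a),y,.030+r*np.cos(a)])
def ringfit(uv,n="scene"):
    o,d=ray(n,uv); o=inv(PRESS,o); d=PRESS[:3,:3].T@d; p=o+d*(-.020-o[1])/d[1]
    dx,dz=.070-p[0],p[2]-.030; return np.hypot(dx,dz),np.degrees(np.arctan2(dx,dz))
E
python3 - <<'E'
from h import *
s=cv2.imread("pics/scene0.png")
for uv in([311.6,191.1],[311,195.1],[313.7,195.1],[320,189.9],[331.9,226.3]): print(uv,ringfit(uv))
for a in(43,46,48,50,52,54): print(a,proj("scene",[sp(.1275,a),sp(.108,a),sp(.13,32),sp(0,0)]).round(1).tolist())
k=10; x0,y0,w,h=290,165,60,60
C=cv2.resize(s[y0:y0+h,x0:x0+w],(w*k,h*k),interpolation=cv2.INTER_CUBIC)
def dot(X,col):
    q=proj("scene",X)
    for p in q: cv2.circle(C,tuple(int(round((p[i]-(x0,y0)[i]+.5)*k)) for i in(0,1)),2,col,-1)
for a,col in((44,(0,0,255)),(48,(0,255,0)),(52,(255,0,0))): dot([sp(.1275,a),sp(.05,a)],col)
dot([sp(.13,32)],(255,0,255)); dot([sp(0,0)],(0,255,255))
l=[.0115*np.array([np.cos(t),0,np.sin(t)]) for t in np.linspace(0,6.28,24)]
dot([sp(.1275,48)+PRESS[:3,:3]@v for v in l],(0,255,0))
cv2.imwrite("pics/ring.png",C)
E
```

```text
[311.6, 191.1] (np.float64(0.1292249081799515), np.float64(46.21941339485113))
[311, 195.1] (np.float64(0.11986332962246608), np.float64(51.81041092592202))
[313.7, 195.1] (np.float64(0.11581431601740204), np.float64(46.483409271753196))
[320, 189.9] (np.float64(0.12681477584894266), np.float64(29.665141990897897))
[331.9, 226.3] (np.float64(0.009064698658284152), np.float64(28.18062173515999))
43 [[313.3, 191.0], [316.3, 196.9], [318.4, 189.0], [332.7, 229.0]]
46 [[312.0, 191.6], [315.2, 197.3], [318.4, 189.0], [332.7, 229.0]]
48 [[311.1, 192.0], [314.4, 197.7], [318.4, 189.0], [332.7, 229.0]]
50 [[310.3, 192.5], [313.7, 198.1], [318.4, 189.0], [332.7, 229.0]]
52 [[309.5, 193.0], [313.1, 198.5], [318.4, 189.0], [332.7, 229.0]]
54 [[308.8, 193.6], [312.4, 198.9], [318.4, 189.0], [332.7, 229.0]]
```

View pics/ring.png

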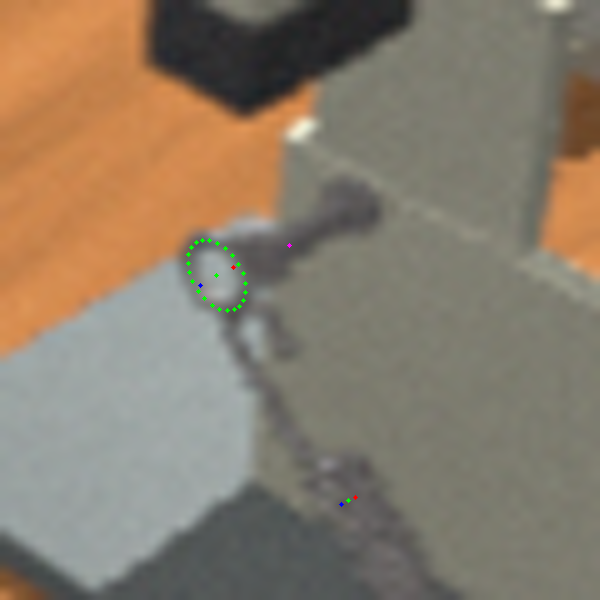

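The ring fits 48° (hole centre at crop (213,275), on the green overlay). I'll go beside it, staying well on the -y side while descending.

```bash
cat >> h.py <<'E'
def prong(loc,lean=36,yaw=-3.2):
    "goal for prong working point at press-local loc"
    l=np.radians(lean); goal(to(PRESS,np.array(loc)+[-.105*np.sin(l),-.015,.105*np.cos(l)]),yaw)
E
python3 -c "
from h import *
prong([-.0248,-.11,.1153])"
```

```text
t 7.97 grasp [ 0.5441 -0.1639  0.3219] yaw -6.69 turn -3.49 tool delta mm [ 34.9 185.2 121.6] F [ 0.1 -0.3 -1.4] w 0.196 gf 89.1
```

```bash
python3 -m pendant '[[0,0,0,0,-3.5],[0,0.006,0.031,0.01,0],[0,0.006,0.031,0.02,0],[0,0.006,0.031,0.02,0],[0,0.006,0.031,0.02,0],[0,0.006,0.031,0.02,0],[0,0.005,0.03,0.02,0],[0,0,0,0.011,0],[0,0,0,0,0],[0,0,0,0,0],[0,0,0,0,0]]' 
python3 - <<'E'
from h import *
prong([-.0248,-.11,.1153])
prong([-.0248,-.055,.1153])
E
```

```text
t: 8.88
eef_pos: [0.5212, 0.0209, 0.3584]
tool_rot: [-0.0, 0.029, 1.0, -0.0]
contact_force: [0.2, -1.2, -0.5]
gripper_width: 0.199
grasp_force: 89.0
t 8.88 grasp [0.5212 0.0208 0.2034] yaw -3.31 turn -0.11 tool delta mm [1.7 2.1 3.1] F [ 0.2 -1.2 -0.5] w 0.199 gf 89.0
t 8.88 grasp [0.5212 0.0208 0.2034] yaw -3.31 turn -0.11 tool delta mm [ 1.7 57.1  3.1] F [ 0.2 -1.2 -0.5] w 0.199 gf 89.0
```

```bash
python3 -m pendant '[[0,0.0015,0.02,0.0015,0],[0,0,0.02,0.0015,0],[0,0,0.017,0,0],[0,0,0,0,0],[0,0,0,0,0],[0,0,0,0,0]]' >/dev/null
cat >> h.py <<'E'
def shot(name,lean,a,r,x0=285,y0=145,w=60,h=60,k=10,extra=()):
    s,_=bot.read_camera("scene"); C=cv2.resize(s[y0:y0+h,x0:x0+w],(w*k,h*k),interpolation=cv2.INTER_CUBIC)
    def dot(X,col):
        for p in proj("scene",X): cv2.circle(C,tuple(int(round((p[i]-(x0,y0)[i]+.5)*k)) for i in(0,1)),2,col,-1)
    P,R,_=state(); G=P+R[:,2]*.155; l=np.radians(lean); z=-R[:,2]*np.cos(l)+R[:,0]*np.sin(l)
    T=G-.105*z; dot([T+R[:,1]*y for y in np.linspace(0,.031,6)],(0,0,255)); dot([T+z*.03],(0,0,255))
    dot([sp(r,a)+PRESS[:3,:3]@(.0115*np.array([np.cos(t),0,np.sin(t)])) for t in np.linspace(0,6.28,24)],(0,255,0)); dot([sp(r,a)],(0,255,0))
    dot([sp(.13,32)],(255,0,255)); cv2.imwrite(f"pics/{name}.png",C)
E
python3 - <<'E'
from h import *
prong([-.0248,-.02,.1153]); shot("near",36,48,.1275,x0=280,y0=150)
E
```

```text
t 9.38 grasp [0.5232 0.0777 0.2008] yaw -3.32 turn -0.12 tool delta mm [ 0.5 35.2  0.6] F [-0.3 -0.1 -2. ] w 0.199 gf 89.0
```

View pics/near.png

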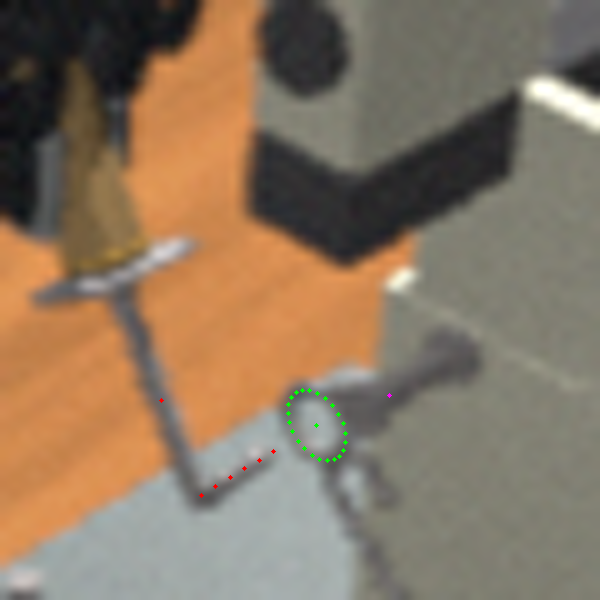

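The prong (crop (205,500) to (265,462)) points at the ring hole at (316,425), about 2 mm low. I'll raise it slightly and insert.

```bash
python3 -m pendant '[[0,0,0.004,-0.0015,0],[0,0,0.008,0,0],[0,0,0.008,0,0],[0,0,0.008,0,0],[0,0,0.007,0,0],[0,0,0,0,0],[0,0,0,0,0]]' 
python3 - <<'E'
from h import *
prong([-.0248,-.02,.1153])
prong((np.linalg.inv(PRESS)@np.r_[sp(.1335,48),1])[:3])
prong((np.linalg.inv(PRESS)@np.r_[sp(.181,46),1])[:3])
prong((np.linalg.inv(PRESS)@np.r_[sp(.181,32),1])[:3])
E
```

```text
t: 10.02
eef_pos: [0.5246, 0.1151, 0.3566]
tool_rot: [-0.0, 0.027, 1.0, -0.0]
contact_force: [0.5, -0.3, 0.2]
gripper_width: 0.198
grasp_force: 89.0
t 10.02 grasp [0.5245 0.1151 0.2016] yaw -3.11 turn 0.09 tool delta mm [-0.3 -2.2  1.3] F [ 0.5 -0.3  0.2] w 0.198 gf 89.0
t 10.02 grasp [0.5245 0.1151 0.2016] yaw -3.11 turn 0.09 tool delta mm [ 4.1 -2.2 -2.7] F [ 0.5 -0.3  0.2] w 0.198 gf 89.0
t 10.02 grasp [0.5245 0.1151 0.2016] yaw -3.11 turn 0.09 tool delta mm [ 35.1  -2.2 -39.1] F [ 0.5 -0.3  0.2] w 0.198 gf 89.0
t 10.02 grasp [0.5245 0.1151 0.2016] yaw -3.11 turn 0.09 tool delta mm [  0.8  -2.2 -66.9] F [ 0.5 -0.3  0.2] w 0.198 gf 89.0
```

```bash
python3 -m pendant '[[0,0.004,-0.002,-0.003,0],[0,0.005,0,-0.0045,0],[0,0.005,0,-0.0045,0],[0,0,0,0,0],[0,0,0,0,0]]' 110
python3 -c "
from h import *
prong((np.linalg.inv(PRESS)@np.r_[sp(.181,48),1])[:3])"
```

```text
t: 10.43
eef_pos: [0.5104, 0.1126, 0.3692]
tool_rot: [0.001, 0.028, 1.0, 0.0]
contact_force: [3.4, -0.5, -3.7]
gripper_width: 0.196
grasp_force: 107.4
t 10.43 grasp [0.5106 0.1126 0.2142] yaw -3.22 turn -0.02 tool delta mm [ 25.7   1.1 -21.9] F [ 3.4 -0.5 -3.7] w 0.196 gf 107.4
```

The spring is pulling on the tool, so the prong is in the ring. I'll stretch it fully.

```bash
python3 -m pendant '[[0,0.006,0,-0.005,0],[0,0.006,0,-0.005,0],[0,0.006,0,-0.005,0],[0,0.006,0,-0.005,0],[0,0.002,0.001,-0.002,0],[0,0,0,0,0],[0,0,0,0,0],[0,0,0,0,0]]' 
python3 - <<'E'
from h import *
for a in(48,40,32): prong((np.linalg.inv(PRESS)@np.r_[sp(.181,a),1])[:3])
shot("pull",36,48,.1745,x0=270,y0=140)
E
```

```text
t: 11.1
eef_pos: [0.4847, 0.115, 0.391]
tool_rot: [0.001, 0.028, 1.0, -0.0]
contact_force: [5.7, -1.8, -5.9]
gripper_width: 0.193
grasp_force: 107.3
t 11.10 grasp [0.4849 0.1149 0.236 ] yaw -3.23 turn -0.03 tool delta mm [-0.1  0.2 -0.1] F [ 5.7 -1.8 -5.9] w 0.193 gf 107.3
t 11.10 grasp [0.4849 0.1149 0.236 ] yaw -3.23 turn -0.03 tool delta mm [-18.2   0.2 -17.6] F [ 5.7 -1.8 -5.9] w 0.193 gf 107.3
t 11.10 grasp [0.4849 0.1149 0.236 ] yaw -3.23 turn -0.03 tool delta mm [-38.7   0.2 -32.5] F [ 5.7 -1.8 -5.9] w 0.193 gf 107.3
```

View pics/pull.png

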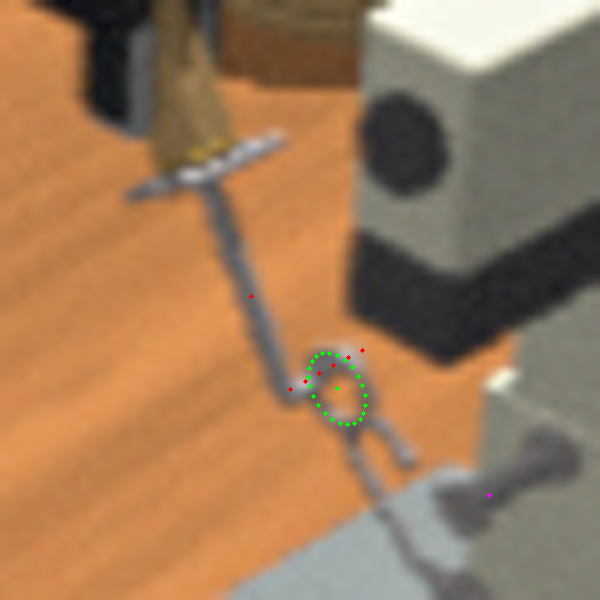

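The ring is on the prong at crop (325,375), stretched as predicted, and the hook lip at (410,460) is beyond the post at (490,495). Now I'll swing it up to 32°.

```bash
python3 -m pendant '[[0,-0.0044,0,-0.0046,0],[0,-0.0045,0,-0.0045,0],[0,-0.0046,0,-0.0043,0],[0,-0.0047,0,-0.0042,0],[0,-0.005,0,-0.004,0],[0,-0.0051,0,-0.0038,0],[0,-0.0052,0,-0.0036,0],[0,-0.0052,0,-0.0035,0],[0,0,0,0,0],[0,0,0,0,0]]' 
python3 - <<'E'
from h import *
prong((np.linalg.inv(PRESS)@np.r_[sp(.181,32),1])[:3]); prong((np.linalg.inv(PRESS)@np.r_[sp(.15,32),1])[:3])
shot("swing",36,32,.1745,x0=280,y0=135)
E
```

```text
t: 11.98
eef_pos: [0.5237, 0.1132, 0.4233]
tool_rot: [0.0, 0.028, 1.0, -0.0]
contact_force: [4.7, -2.7, -7.4]
gripper_width: 0.195
grasp_force: 107.3
t 11.98 grasp [0.5237 0.1132 0.2683] yaw -3.21 turn -0.01 tool delta mm [ 0.2 -0.3 -0.1] F [ 4.7 -2.7 -7.4] w 0.195 gf 107.3
t 11.98 grasp [0.5237 0.1132 0.2683] yaw -3.21 turn -0.01 tool delta mm [-16.3  -0.3  26.1] F [ 4.7 -2.7 -7.4] w 0.195 gf 107.3
```

View pics/swing.png

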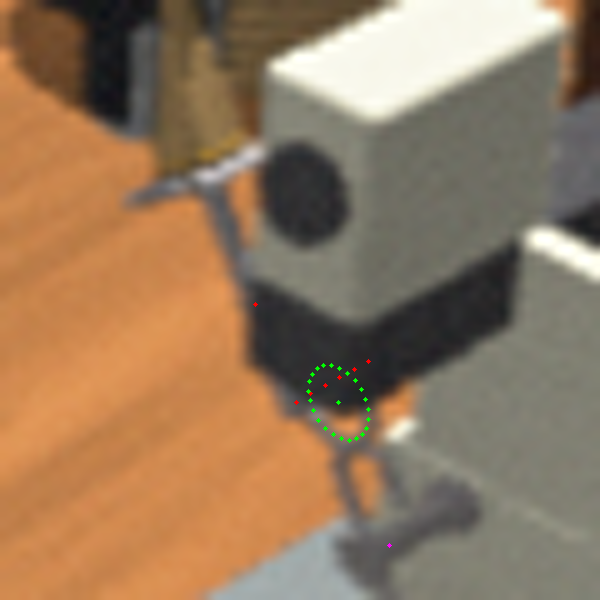

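```bash
python3 -m pendant '[[0,-0.0025,0,0.004,0],[0,-0.0027,0,0.0042,0],[0,-0.0027,0,0.0042,0],[0,-0.0027,0,0.0042,0],[0,-0.0027,0,0.0042,0],[0,0,0,0,0]]'; python3 -m pendant '[[0,-0.0016,0,0.0025,0],[0,-0.0016,0,0.0025,0],[0,-0.0016,0,0.0025,0],[0,0,0,0,0],[0,0,0,0,0]]'
python3 - <<'E'
from h import *
prong((np.linalg.inv(PRESS)@np.r_[sp(.1495,32),1])[:3])
for n in("hook_seat","ring_eye","post_mid"):
    r=bot.pinpoint(n,"scene"); print(n,[(np.round(x["at"],1).tolist(),round(x["score"],2),np.round(ringfit(x["at"]),3)) for x in r[:2]])
print(proj("scene",[sp(.1495,32),sp(.1275,32)]).round(1))
E
```

```text
t: 12.53
eef_pos: [0.5366, 0.1134, 0.4017]
tool_rot: [-0.001, 0.027, 1.0, 0.0]
contact_force: [-0.1, -0.7, -0.6]
gripper_width: 0.196
grasp_force: 108.3
t: 12.95
eef_pos: [0.5413, 0.1125, 0.3949]
tool_rot: [-0.0, 0.028, 1.0, 0.0]
contact_force: [0.0, -0.3, -1.2]
gripper_width: 0.193
grasp_force: 108.3
t 12.95 grasp [0.5413 0.1125 0.2399] yaw -3.19 turn 0.01 tool delta mm [ 1.  -0.5 -1.9] F [ 0.  -0.3 -1.2] w 0.193 gf 108.3
hook_seat [([314.6, 182.1], 0.5, array([ 0.152, 34.071]))]
ring_eye [([313.2, 174.7], 0.65, array([ 0.175, 32.121])), ([355.6, 169.3], 0.5, array([  0.236, -10.517]))]
post_mid [([244.4, 252.6], 0.7, array([  0.597, 134.175])), ([321.1, 189.9], 0.64, array([ 0.127, 27.643]))]
[[316.2 182.8]
 [318.7 189.8]]
```

```bash
python3 -m pendant '[[0,0.001,0,-0.002,0],[0,0,-0.004,0,0],[0,0,-0.006,0,0],[0,0,-0.006,0,0],[0,0,0,0,0]]'
python3 - <<'E'
from h import *
prong((np.linalg.inv(PRESS)@np.r_[sp(.1495,32),1])[:3])
for c in("scene","top"): bot.read_camera(c)
for n in("hook_seat","ring_eye","post_mid","puller_prong"):
    r=bot.pinpoint(n,"scene"); print(n,[(np.round(x["at"],1).tolist(),round(x["score"],2),np.round(ringfit(x["at"]),3)) for x in r[:2]])
E
```

```text
t: 13.52
eef_pos: [0.5394, 0.0944, 0.3969]
tool_rot: [-0.0, 0.029, 1.0, -0.0]
contact_force: [0.6, -1.8, 0.0]
gripper_width: 0.196
grasp_force: 108.3
t 13.52 grasp [0.5394 0.0942 0.2419] yaw -3.34 turn -0.14 tool delta mm [ 0.2 17.8  0.2] F [ 0.6 -1.8  0. ] w 0.196 gf 108.3
hook_seat [([315.0, 188.8], 0.5, array([ 0.132, 38.005])), ([318.9, 189.2], 0.38, array([ 0.129, 31.247]))]
ring_eye [([311.6, 186.9], 0.74, array([ 0.141, 42.342])), ([315.1, 184.4], 0.54, array([ 0.145, 34.703]))]
post_mid [([320.2, 189.4], 0.58, array([ 0.128, 29.005]))]
puller_prong [([110.2, 256.8], 0.93, array([  3.386, 128.719])), ([178.3, 336.1], 0.89, array([  2.534, 146.876]))]
```

```bash
python3 -m pendant '[[0,0,-0.008,0,0],[0,0,-0.015,0,0],[0,0,-0.03,0,0],[0,0,-0.03,0,0],[0,0,0,0,0],[0,0,0,0,0]]'
python3 - <<'E'
from h import *
prong((np.linalg.inv(PRESS)@np.r_[sp(.1495,32),1])[:3])
im,d=bot.read_camera("scene"); np.save("d_s2.npy",d); cv2.imwrite("pics/after.png",im)
for n in("hook_seat","ring_eye","post_mid","spring","spring_hook"):
    r=bot.pinpoint(n,"scene"); print(n,[(np.round(x["at"],1).tolist(),round(x["score"],2),np.round(ringfit(x["at"]),3)) for x in r[:2]])
for n in("spring","spring_hook"):
    r=bot.trace(n,"scene")
    for x in r[:1]:
        v,u=np.nonzero(x["mask"]); print(n,x["score"],x["at"],len(u),u.min(),u.max(),v.min(),v.max())
        q=np.array([ringfit((a,b)) for a,b in zip(u,v)]); print(" rmax",np.sort(q[:,0])[-5:],"ang at r>.09",np.median(q[q[:,0]>.09,1]),"mid",np.median(q[(q[:,0]>.04)&(q[:,0]<.09),1]))
r0=cv2.imread("pics/scene0.png"); D=np.abs(im.astype(int)-r0).sum(2)[170:232,300:345]
g=cv2.cvtColor(im,cv2.COLOR_BGR2GRAY)[174:206:1,304:330]
for row in g: print(" ".join("%3d"%x for x in row))
E
```

```text
t: 14.32
eef_pos: [0.5346, 0.011, 0.397]
tool_rot: [0.0, 0.03, 1.0, -0.0]
contact_force: [0.2, 0.6, -1.6]
gripper_width: 0.194
grasp_force: 108.3
t 14.32 grasp [0.5346 0.0109 0.242 ] yaw -3.45 turn -0.25 tool delta mm [  0.  101.3   0.3] F [ 0.2  0.6 -1.6] w 0.194 gf 108.3
hook_seat [([319.2, 191.6], 0.55, array([ 0.122, 32.28 ])), ([317.5, 185.7], 0.49, array([ 0.14 , 31.552]))]
ring_eye [([321.9, 221.2], 0.71, array([4.3000e-02, 8.5215e+01])), ([316.3, 181.1], 0.66, array([ 0.154, 30.92 ]))]
post_mid [([321.4, 188.7], 0.83, array([ 0.131, 26.477]))]
spring [([334.2, 229.9], 0.69, array([ 6.0000e-03, -8.8376e+01])), ([319.4, 187.0], 0.2, array([ 0.136, 29.074]))]
spring_hook [([320.2, 191.0], 0.4, array([ 0.123, 29.966]))]
spring 0.82 [329.1, 220.1] 127 323 334 204 226
 rmax [0.07878521 0.07884143 0.07911662 0.08201928 0.08222255] ang at r>.09 nan mid 32.41592047768854
158 157 160 160 156 125  88  63  52  43  39  41  39  49  67  99 145 146 129 129 128 128 126 129 127 128
154 160 160 160 161 158 152 125  84  56  48  48  69 101 143 157 153 139 126 127 126 127 128 124 129 130
157 157 1
[... 2394 characters left out ...]
 171 169 170 171 171 172 170 172 171 145 131 127 106  97 116 126 127 129 129 125 129 125 129
169 174 170 173 173 169 174 172 173 172 172 169 144 128 127 114  96  95 117 128 126 126 128 130 128 128
170 169 170 172 173 173 173 171 173 171 171 166 140 130 127 115 103 108 120 129 126 128 128 129 129 128
170 173 172 174 176 175 174 173 174 173 175 164 140 129 128 125 117 110 115 122 125 126 124 129 128 127
173 172 177 172 173 173 171 173 169 173 174 164 141 127 129 127 125 112 102 112 110 110 115 130 126 127
170 170 171 171 170 170 170 173 170 172 172 157 138 130 126 125 128 118 108 104 103  97  98 112 129 128
170 169 172 171 171 172 172 172 170 174 173 150 134 127 127 125 127 114 102  85 105 103  98 102 122 128
  return _methods._mean(a, axis=axis, dtype=dtype,
  ret = ret.dtype.type(ret / rcount)
```

Hooked: the ring hole is at pixel (316,182.5), where (316.2,182.8) was predicted for the hooked spring, and the coil is at 32.4°. Next, back to the stand.

```bash
python3 -m pendant '[[0,0,-0.01,-0.025,0],[0,0,-0.01,-0.01,0]]' 60 >/dev/null; python3 - <<'E'
from h import *
goal(to(STAND,[-.061,0,.265]),-6.7)
E
```

```text
t 14.88 grasp [ 0.5344 -0.0058  0.2786] yaw -3.08 turn 3.62 tool delta mm [ -39.  -155.7   13.6] F [ 0.4 -0.1 -0.1] w 0.196 gf 108.4
```

```bash
python3 -m pendant '[[0,0,0,0,3.6],[0,-0.008,-0.03,0,0],[0,-0.008,-0.031,0,0],[0,-0.008,-0.031,0,0],[0,-0.008,-0.031,0,0],[0,-0.007,-0.03,0,0],[0,0,0,0.005,0],[0,0,0,0,0],[0,0,0,0,0],[0,0,0,0,0]]' 60
python3 - <<'E'
from h import *
goal(to(STAND,[-.061,0,.215]),-6.7)
P,R,_=state(); G=P+R[:,2]*.155
bot.read_camera("scene")
r=bot.pinpoint("puller_prong","scene"); print([(np.round(x["at"],1).tolist(),round(x["score"],2)) for x in r[:5]])
r=bot.pinpoint("slot_mid","scene"); print("slot",[(np.round(x["at"],1).tolist(),round(x["score"],2)) for x in r[:2]],proj("scene",[to(STAND,[0,0,.095])]))
for l in(28,32,36,40):
    l=np.radians(l); z=-R[:,2]*np.cos(l)+R[:,0]*np.sin(l); T=G-.105*z+.015*R[:,1]; print(np.degrees(l),proj("scene",[T]).round(1),np.round(inv(STAND,T),4))
E
```

```text
t: 15.72
eef_pos: [0.5545, -0.1617, 0.4269]
tool_rot: [0.0, 0.058, 0.998, 0.0]
contact_force: [0.7, 0.7, -0.8]
gripper_width: 0.201
grasp_force: 108.3
t 15.72 grasp [ 0.5545 -0.1616  0.2719] yaw -6.68 turn 0.02 tool delta mm [-0.8 -3.3 56.9] F [ 0.7  0.7 -0.8] w 0.201 gf 108.3
[([249.1, 224.7], 0.91), ([180.9, 331.6], 0.73), ([344.0, 306.8], 0.62), ([109.5, 258.0], 0.6), ([198.3, 262.3], 0.55)]
slot [([244.2, 254.4], 0.83)] [[245.42471085 253.43249839]]
28.0 [[247.2 222.6]] [-0.0125  0.0184  0.1792]
32.0 [[248.8 222.8]] [-0.0062  0.0184  0.1829]
36.0 [[250.2 222.8]] [-1.00e-04  1.84e-02  1.87e-01]
40.0 [[251.7 222.6]] [0.0057 0.0184 0.1915]
```

```bash
python3 -m pendant '[[0,0,-0.003,0.02,0],[0,0,0,0.025,0],[0,0,0,0.02,0],[0,0,0,0.01,0],[0,0,0,0,0],[0,0,0,0.008,0],[0,0,0,0.008,0],[0,0,0,0,0],[0,0,0,0,0]]' 60
python3 - <<'E'
from h import *
goal(to(STAND,[-.057,0,.170]),-6.7)
E
```

```text
t: 16.62
eef_pos: [0.5541, -0.1659, 0.336]
tool_rot: [0.0, 0.059, 0.998, 0.0]
contact_force: [0.2, -0.6, -0.6]
gripper_width: 0.196
grasp_force: 108.3
t 16.62 grasp [ 0.5541 -0.1658  0.181 ] yaw -6.79 turn -0.09 tool delta mm [-4.7  1.  11. ] F [ 0.2 -0.6 -0.6] w 0.196 gf 108.3
```

```bash
python3 -m pendant '[[0,0,0,0.005,0],[0,0,0,0.004,0],[0,0,0,0,0],[0,0,0,0,0]]' 60
python3 - <<'E'
from h import *
goal(to(STAND,[-.057,0,.170]),-6.7)
E
```

```text
t: 16.95
eef_pos: [0.5547, -0.1659, 0.3273]
tool_rot: [0.001, 0.059, 0.998, -0.0]
contact_force: [3.1, -0.1, -1.0]
gripper_width: 0.195
grasp_force: 108.5
t 16.95 grasp [ 0.555  -0.166   0.1723] yaw -6.78 turn -0.08 tool delta mm [-3.8  1.   2.3] F [ 3.1 -0.1 -1. ] w 0.195 gf 108.5
```

```bash
python3 -m pendant '[[0,-0.0044,0,-0.001,0],[0,-0.0044,0,-0.001,0],[0,-0.0044,0,-0.0012,0],[0,-0.0049,0,-0.0026,0],[0,-0.0049,0,-0.0026,0],[0,-0.0051,0,-0.002,0],[0,-0.0051,0,-0.002,0],[0,0,0,0,0]]'; python3 -m pendant '[[0,-0.0053,0,-0.0015,0],[0,-0.0053,0,-0.0015,0],[0,-0.0054,0,-0.0009,0],[0,-0.0054,0,-0.0009,0],[0,-0.0055,0,-0.0003,0],[0,-0.0055,0,-0.0003,0],[0,0,0,0,0],[0,0,0,0,0]]' 
python3 - <<'E'
from h import *
goal(to(STAND,[0,0,.190]),-6.7)
P,R,_=state(); G=P+R[:,2]*.155
im,_=bot.read_camera("scene"); bot.read_camera("top")
r=bot.pinpoint("puller_prong","scene"); print([(np.round(x["at"],1).tolist(),round(x["score"],2)) for x in r[:5]])
r=bot.pinpoint("puller","scene"); print([(np.round(x["at"],1).tolist(),round(x["score"],2)) for x in r[:5]])
for a in(-10,-5,0,5,10,15):
    l=np.radians(a); z=-R[:,2]*np.cos(l)+R[:,0]*np.sin(l); print(a,proj("scene",[G-.105*z+.015*R[:,1],G-.035*z]).round(1).tolist())
E
```

```text
t: 17.62
eef_pos: [0.5849, -0.1696, 0.337]
tool_rot: [-0.005, 0.059, 0.998, 0.001]
contact_force: [-6.4, 1.2, -5.5]
gripper_width: 0.199
grasp_force: 108.2
t: 18.28
eef_pos: [0.6171, -0.1736, 0.3428]
tool_rot: [-0.005, 0.059, 0.998, 0.001]
contact_force: [-6.2, 1.0, -1.3]
gripper_width: 0.193
grasp_force: 109.6
t 18.28 grasp [ 0.6156 -0.1733  0.1879] yaw -6.82 turn -0.12 tool delta mm [ 0.3  1.2 -2.1] F [-6.2  1.  -1.3] w 0.193 gf 109.6
[([181.0, 335.3], 0.88), ([342.6, 304.8], 0.82), ([251.0, 257.2], 0.74), ([111.0, 255.9], 0.69), ([195.3, 261.6], 0.67)]
[([196.5, 313.2], 0.86), ([135.1, 256.6], 0.74), ([318.1, 314.0], 0.63), ([233.8, 214.9], 0.62), ([245.7, 241.2], 0.58)]
-10 [[245.5, 249.7], [242.7, 235.3]]
-5 [[247.6, 252.0], [243.4, 236.1]]
0 [[249.8, 254.1], [244.2, 236.8]]
5 [[251.9, 256.1], [244.9, 237.4]]
10 [[254.1, 257.8], [245.7, 238.0]]
15 [[256.3, 259.2], [246.4, 238.5]]
```

```bash
python3 -m pendant '[[0,-0.004,0.001,0,0],[0,-0.004,0,0,0],[0,0,0,0,0],[0,0,0,0,0]]'; python3 -m pendant '[[0,0.003,0,0,0],[0,0.003,0,0,0],[0,0,0,0,0],[0,0,0,0,0]]'
python3 - <<'E'
from h import *
goal(to(STAND,[0,0,.130]),-6.7)
E
```

```text
t: 18.82
eef_pos: [0.6249, -0.174, 0.3429]
tool_rot: [-0.005, 0.06, 0.998, 0.0]
contact_force: [-7.3, 0.7, 0.2]
gripper_width: 0.193
grasp_force: 109.5
t: 19.15
eef_pos: [0.6215, -0.1728, 0.345]
tool_rot: [0.0, 0.059, 0.998, 0.0]
contact_force: [-0.3, -0.3, -1.6]
gripper_width: 0.196
grasp_force: 109.6
t 19.15 grasp [ 0.6216 -0.1728  0.19  ] yaw -6.78 turn -0.08 tool delta mm [ 6.1  0.  60. ] F [-0.3 -0.3 -1.6] w 0.196 gf 109.6
```

```bash
python3 -m pendant '[[0,0.003,0,0,0],[0,0.003,0,0.005,0],[0,0,0,0.015,0],[0,0,0,0.015,0],[0,0,0,0.01,0],[0,0,0,0,0],[0,0,0,0,0]]'
python3 - <<'E'
from h import *
goal(to(STAND,[0,0,.130]),-6.7)
E
```

```text
t: 19.73
eef_pos: [0.6151, -0.1722, 0.2993]
tool_rot: [-0.001, 0.059, 0.998, 0.0]
contact_force: [-0.2, 0.4, -0.5]
gripper_width: 0.196
grasp_force: 109.5
t 19.73 grasp [ 0.615  -0.1721  0.1443] yaw -6.80 turn -0.10 tool delta mm [-0.5  0.1 14.3] F [-0.2  0.4 -0.5] w 0.196 gf 109.5
```

```bash
python3 -m pendant '[[0,0,0,0.006,0],[0,0,0,0.005,0],[0,0,0,0.002,0],[0,0,0,0,0],[0,0,0,0,0]]'
python3 - <<'E'
from h import *
goal(to(STAND,[0,0,.130]),-6.7)
E
```

```text
t: 20.15
eef_pos: [0.6153, -0.1722, 0.2867]
tool_rot: [0.0, 0.059, 0.998, 0.0]
contact_force: [0.8, -0.4, -0.3]
gripper_width: 0.196
grasp_force: 109.5
t 20.15 grasp [ 0.6153 -0.1722  0.1317] yaw -6.79 turn -0.09 tool delta mm [-0.2  0.1  1.7] F [ 0.8 -0.4 -0.3] w 0.196 gf 109.5
```

```bash
python3 -m pendant '[[0,0,0,0.0017,0],[0,0,0,0.001,0],[0,0,0,0,0],[0,0,0,0,0]]'; python3 -m pendant '[[0.03,0,0,0,0],[0.03,0,0,0,0],[0.05,0,0,0,0],[0.05,0,0,0,0],[0.05,0,0,0,0],[0.05,0,0,0,0]]' 20
python3 - <<'E'
from h import *
goal(to(STAND,[0,0,.130]),-6.7)
E
```

```text
t: 20.48
eef_pos: [0.6154, -0.1724, 0.2858]
tool_rot: [0.001, 0.059, 0.998, 0.0]
contact_force: [-4.0, 1.8, 10.1]
gripper_width: 0.198
grasp_force: 111.5
t: 20.98
eef_pos: [0.6153, -0.1722, 0.2838]
tool_rot: [-0.0, 0.059, 0.998, -0.0]
contact_force: [-0.2, 0.2, -0.1]
gripper_width: 0.588
grasp_force: 0.0
t 20.98 grasp [ 0.6152 -0.1722  0.1288] yaw -6.80 turn -0.10 tool delta mm [-0.3  0.2 -1.2] F [-0.2  0.2 -0.1] w 0.588 gf 0.0
```

```bash
python3 -m pendant '[[0.05,0,0,-0.015,0],[0.05,0,0,-0.03,0],[0.05,0,0,-0.03,0],[0.05,0,0,-0.03,0],[0.05,0,0,-0.035,0],[0.05,0,0,-0.035,0],[0.05,0.03,0,-0.02,0],[0.05,0.035,0,0,0],[0.05,0.035,0,0,0],[0.05,0.03,0,0,0],[0.05,0,0,0,0],[0.05,0,0,0,0]]' | tail -4
python3 - <<'E'
from fit import *
np.set_printoptions(precision=4,suppress=True)
im,d=bot.read_camera("scene"); cv2.imwrite("pics/end.png",im); a=cv2.imread("pics/scene0.png"); d0=np.load("d_scene.npy")
for nm,D in(("start",d0),("now",d)):
    u,v,X=cloud("scene",D); c=np.hypot(*(X[:,:2]-[.6155,-.172]).T)<.05
    for lo,hi in((.097,.105),(.11,.13),(.13,.155),(.155,.18)):
        q=c&(X[:,2]>lo)&(X[:,2]<hi); print(nm,lo,q.sum(),X[q].mean(0))
D=np.abs(im.astype(int)-a).sum(2)>90; n,L,st,ce=cv2.connectedComponentsWithStats(D.astype(np.uint8))
print([(st[i,4],ce[i].round().tolist()) for i in range(1,n) if st[i,4]>12])
g=cv2.cvtColor(im,cv2.COLOR_BGR2GRAY)
for row in g[176:192,310:324]: print(*row)
print(bot.get_obs()["t"])
E
```

```text
tool_rot: [0.001, 0.059, 0.998, 0.0]
contact_force: [1.0, 0.6, 0.4]
gripper_width: 0.58
grasp_force: 0.0
start 0.097 92 [ 0.6206 -0.1784  0.0993]
start 0.11 58 [ 0.6215 -0.176   0.1206]
start 0.13 80 [ 0.621  -0.1761  0.1431]
start 0.155 69 [ 0.618  -0.174   0.1626]
now 0.097 101 [ 0.62   -0.1787  0.0993]
now 0.11 57 [ 0.6207 -0.1792  0.1207]
now 0.13 75 [ 0.6212 -0.1784  0.1428]
now 0.155 70 [ 0.6179 -0.1759  0.1622]
[(np.int32(340), [133.0, 10.0]), (np.int32(40), [169.0, 3.0]), (np.int32(75), [199.0, 1.0]), (np.int32(195), [170.0, 19.0]), (np.int32(103), [186.0, 16.0]), (np.int32(13), [203.0, 15.0]), (np.int32(18), [121.0, 30.0]), (np.int32(15), [149.0, 30.0]), (np.int32(4040), [191.0, 106.0]), (np.int32(814), [204.0, 54.0]), (np.int32(592), [329.0, 54.0]), (np.int32(342), [134.0, 59.0]), (np.int32(96), [155.0, 49.0]), (np.int32(16), [137.0, 78.0]), (np.int32(17), [157.0, 78.0]), (np.int32(372), [135.0, 99.0]), (np.int32(46), [180.0, 105.0]), (np.int32(29), [312.0, 131.0]), (np.int32(3043), [204.0, 185.0]), (np.int32(68), [111.0, 180.0]), (np.int32(18), [315.0, 183.0]), (np.int32(8
[... 248 characters left out ...]
 122
158 158 159 142 112 114 116 121 128 146 153 140 130 124
159 156 147 108 104 124 121 114 113 119 128 136 141 135
159 156 131 99 113 144 144 124 107 104 121 130 131 144
152 155 131 101 114 140 151 148 118 97 119 128 130 127
153 154 134 102 106 141 152 148 120 96 98 119 117 103
151 152 147 120 99 133 147 145 119 95 105 120 106 98
154 151 148 131 114 115 125 130 111 91 103 114 105 102
152 152 150 148 135 117 111 110 100 95 110 109 97 90
150 156 157 168 171 150 109 92 96 104 105 98 85 83
155 166 166 150 138 120 102 102 102 97 100 86 85 96
167 167 164 128 98 91 96 94 95 87 89 93 112 126
168 168 168 140 105 93 92 89 87 83 91 94 106 124
169 168 168 146 110 95 91 90 91 116 108 96 103 120
22.0333
```

```bash
python3 - <<'E'
import cv2,numpy as np
a=cv2.imread("pics/scene0.png");b=cv2.imread("pics/end.png")
for n,(x,y,w,h) in dict(bottle_a=(278,234,18,36),bottle_s=(260,260,17,32),bottle_b=(118,326,24,40),tin=(222,204,23,20),handle=(238,231,15,28)).items():
    r=cv2.matchTemplate(b[y-8:y+h+8,x-8:x+w+8],a[y:y+h,x:x+w],cv2.TM_CCOEFF_NORMED); _,v,_,l=cv2.minMaxLoc(r); print(n,round(v,3),l[0]-8,l[1]-8)
E
```

```text
bottle_a 0.997 0 0
bottle_s 0.995 0 0
bottle_b 0.97 0 0
tin 0.999 0 0
handle 0.952 0 0
```

```bash
python3 -c "
from station import bot
print(bot.hand_in())"
```

```text
the job is handed in; nothing more can be done
None
```

The job is handed in at about 22 s: the spring is hooked on the post and still under tension, the puller hangs upright in its slot, and the bottles and tin I checked (all but bottle_press) had not moved; the jar and bottle_press were not re-checked, but nothing went near them.

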